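# Hold a brass sign ring in the light-test fixture

## Task

Slide the blue contact head along its rail until it meets the green end stop. Then take the small brass sign ring with the white face to the fixture and, with the ring upright and down on the aluminium bed, press its side against the copper spring plunger until the ring comes hard up against the dark steel fence. Finish holding the ring there, still pressed against the fence, and leave the two plain brass rings where they stand.

Things in the scene. Friction and masses are not known exactly. Their poses are not given: they have to be found in the camera images.
- fixture: Light-test fixture, fixed on the table, place and yaw vary: aluminium bed 15 mm thick, spanning x -110 to +90, y -130 to +130 mm in this frame. Origin at table height, under the fence's front face. +x: pressing direction, away from the robot; +y: the way the head slides to its stop. Working station y = +50 (green line). Green end stop block: x 24 to 80, y 73 to 97 mm, top 51 mm above the table.
- fence: The hard stop: a dark steel bar 10 mm high standing on the bed, 236 mm long along y, 9 mm thick, its front face flat and facing -x. Origin on the front face, at the bed's top (15 mm above the table), on the working station; axes parallel to the fixture's.
- head (a joint): Slide of the blue contact head along the fixture's +y, in m: 0 parked, 0.110 against the green end stop (working station). Starts at 0 to 0.06. About 3 N of friction holds it where it is left. The head is a blue block 60 (x) x 44 (y) mm, top 56 mm above the table, with a black knob on top.
- head_grip (a point): Grip point of the head's black knob, a square post 16 x 16 mm (sides parallel to the fixture's axes) rising from the blue block's top at 56 mm to 92 mm above the table. The point is on the post's axis, 78 mm above the table, 52 mm behind the fence's front face; it moves with the head.
- plunger (a joint): Travel of the sprung copper plunger into the head (along the fixture's +x), in m: 0 at rest, at most 0.012. Spring: about 3 N to start it, rising 0.6 N per mm. When a ring meets the fence at the station it reads about 0.008 (spring force then about 8 N).
- plunger_tip (a point): Centre of the plunger's flat copper nose, a disc 14 mm across facing -x, 20 mm above the bed (35 mm above the table), above the fence. At rest it stands 8 mm in front of the fence's face. It moves along y with the head.
- ring: The ring to test: a round brass shell, outside diameter 56 mm, 40 mm high, 0.2 to 0.4 kg; solid but for a 10 mm deep dish in its top (5 mm rim) whose floor is white with small yellow LEDs and an off-centre black disc. Origin at the centre of its underside, z up; may be held at any yaw. Starts on the white foam sheet at any of three spots about 120 mm apart.
- plain_a: Plain brass ring with brass face, 72 mm diameter, 46 mm high, standing on the foam sheet. Origin at the centre of its underside. To be left alone.
- plain_b: Second plain brass ring, same as the first. To be left alone.
- foam: White foam sheet 240 x 240 x 6 mm fixed on the table, left of the fixture. Origin at the centre of its underside.
Things that resemble listed ones, but are neither listed nor needed, are in the scene too. What is shaped like the ring but purple is not meant.

How it is judged:
On the way, in this order (a step that is already met when the one before it is completed fails the run):
1. the contact head is against its end stop, the plunger not yet pressed (value of joint head above 0.107 m and value of joint plunger below 0.002 m), for 0.2 s.
2. the ring stands on the bed pressed against the plunger and up to the fence, head still at its stop (value of joint head above 0.107 m and value of joint plunger above 0.0065 m and contact force between ring and fence above 1 N and contact force between the fingers and ring above 1 N and angle between ring's own z axis and vertical below 0.12 rad and z of ring in the frame of fence between -0.003 and 0.005 m), for 0.2 s.
At the end, for the whole second after the job is handed in: The head is within 3 mm of its end stop; the fingers hold the white-faced ring upright (within 7 degrees) with its underside on the bed (-3 to +5 mm); the ring itself bears on the plunger (over 2 N), which is in by at least 6.5 mm, and the ring presses on the fence with more than 1 N; it is still (all of step 2 and contact force between ring and plunger above 2 N and linear speed of ring below 0.01 m/s); the arm keeps its last pose, push and grip.
It fails at once if a plain ring is moved more than 30 mm (distance of any of plain_a, plain_b from where it was at the start of the episode above 0.03 m).
It also fails if it takes over 58 s, if anything falls off the work surface, if the arm or the gripper's body presses on something with over 40 N, if the wrist force passes 120 N, or if a joint passes its speed limit or range.

## Robot

A 6-joint arm with a two-finger parallel gripper is mounted at the origin on the work surface. World frame = base frame: x ahead of the robot, y to its left, z up, the work surface at z = 0. Lengths are in m, angles in rad, forces in N, time in s.
With the tool pointing down it reaches from about 0.35 to 0.975 m from the base axis. Payload 7.1 kg.
Tool frame: the origin (TCP) lies where the fingers leave the gripper's body, on its centre line; the fingertips stand 80 mm ahead of it and the grasp point (between the pads) lies 61 mm ahead of it (robot.tcp_to_tips is the distance from the TCP to the fingertips, in m); z points along the fingers, y is the line along which they close (so a half turn about z gives the same grasp; the last joint's range is limited). The gripper opens to 88 mm and grips with 3 to 60 N. Pads are 20 mm wide; open, the fingers measure 115 mm over their backs; the gripper's body (75 mm by 178 mm) begins 61 mm behind the grasp point.
Start: joints at [-0.019, 0.423, 1.63, -0, 1.089, -0.019], TCP at [0.625, 0, 0.303] pointing down, gripper open.
Joint ranges: [-3, 3], [-0.9, 2.11], [0.09, 2.58], [-1.31, 4.45], [0.11, 2.69], [-2.54, 2.54]. Speed limits (rad/s): [2.39, 2.39, 3.01, 3.14, 3.14, 3.14].

## Interface

Orientations are given as a unit quaternion [w, x, y, z].
In Python, from cell import robot gives the robot as it stands.
- The arm moves only by the tool arm_command, never from a script. Its argument "commands" is one flat list of numbers, 6 for each row, row after row: the shift along the world's x, y, z each as a share of 0.3 m, from -1 to 1, then the turn, a rotation vector about the world's x, y, z each as a share of 360 degrees, from -1 to 1. In form: [tx, ty, tz, ax, ay, az, tx, ty, tz, ax, ay, az, ...]. A call has 1 to 20 rows; each row shifts and turns the commanded pose from where the row before left it; what a row does not reach is not made up. A row lasts 1/8 s, in which the tool goes at most 62.5 mm and 10.7 degrees, less where a joint would pass 70% of its speed; a pose out of reach is approached as far as the arm can. A call with a number of a shift or a turn outside -1 to 1 is refused whole. A call with a gripper value outside its range is refused whole. "claw" is the opening, from -1 (shut) to 1 (fully open), set as the call begins (left out, the last holds). The fingers move at their own pace and stop on an object; "force" is the grip in N (left out, the last holds). Time passes only in rows, so rows that do not move let the fingers close. It gives the time, the measured TCP pose, the force, the opening and the grip force at its end, in the units of the state.
- robot.state(): the state, without advancing time (a new reading comes with each control period).
- robot.read_camera(name): name is "scene" or "side" or "wrist"; returns (picture, depth): 420x560x3 uint8, blue, green, red; 420x560 float32, m along the optical axis (not along the pixel's ray), 0 where there is no reading.
- robot.get_calibration(name): a dict with "K" (3x3 intrinsics, pixels), "origin" and "attitude" of the camera in the world; the wrist camera has in their place "tool_from_camera" (4x4, takes a point from camera to tool coordinates, whose origin is the TCP and whose axes are the flange's). Camera axes: x right, y down, z forward; pixel columns grow to the right and rows downward; lengths in m; the calibration is good to about 2 mm. A picture is of the moment at which its call begins: read the wrist's pose just before it. get_calibration takes no time and is no camera call.
- robot.hand_in(): hands the job in; it is judged then, once.
The state is a dict: "time_s": time; "joints": joint angles; "joint_velocities": joint speeds; "tau": joint torques, N m; "ee_pos": TCP position; "eef_rot": TCP orientation; "wrist_force": force on the tool from outside, world axes, zero at the start; "moment": the same for the moment, N m; "width": finger opening in m; "grasp_force": force on a finger pad.
Only numpy, scipy, OpenCV 4.12 (cv2) and the standard library are available. Lean on these libraries where they do the work, as an engineer would, in place of code of your own. Each camera call takes 0.05 s, during which the arm holds its last target. There are 200 camera calls.

## Working session

There is one attempt and no reset: what is moved stays moved. The work goes in short steps, Python scripts to look and compute and a tool call to move; the robot and the scene stay as the last step left them, time stands still between calls to the robot, and variables do not carry over. Pictures are saved under pics/ and viewed, at most 10 in all, crops included, and the job is handed in when it is done.

Besides the shell and the picture viewer there is one more tool, called after "Request:" as name(argument=value, ...), one argument or row to a line, values as JSON. arm_command: Moves the arm, as the interface text tells. Shift numbers are shares of 0.3 m and turn numbers shares of 360 degrees, none past 1 either way. Its arguments: {"type":"object","properties":{"commands":{"type":"array"},"claw":{"type":"number"},"force":{"type":"number"}},"required":["commands"]}

```bash
mkdir -p pics; cat > h.py <<'E'
import numpy as np, cv2
from cell import robot
from scipy.spatial.transform import Rotation as R
def rot(a):
    a=np.array(a,float)
    return a if a.shape==(3,3) else R.from_quat(a[[1,2,3,0]]).as_matrix()
def grab(n,f):
    s=robot.state(); p,d=robot.read_camera(n); cv2.imwrite(f'pics/{f}.png',p)
    c=robot.get_calibration(n)
    if n=='wrist':
        T=np.eye(4);T[:3,:3]=rot(s['eef_rot']);T[:3,3]=s['ee_pos'];T=T@np.array(c['tool_from_camera'])
    else:
        T=np.eye(4);T[:3,:3]=rot(c['attitude']);T[:3,3]=c['origin']
    np.savez(f'pics/{f}.npz',d=d,T=T,K=c['K'],p=p); return p,d
def cloud(f):
    z=np.load(f'pics/{f}.npz');d=z['d'];v,u=np.mgrid[:420,:560];K=z['K']
    P=np.stack([(u-K[0,2])/K[0,0]*d,(v-K[1,2])/K[1,1]*d,d],-1)
    return P@z['T'][:3,:3].T+z['T'][:3,3], d>0, z['p']
E
python3 - <<'E'
from h import *
a,_=grab('scene','s0'); b,_=grab('side','d0')
print(robot.get_calibration('scene')); print(robot.state())
cv2.imwrite('pics/both.png',np.vstack([cv2.resize(a,(400,300)),cv2.resize(b,(400,300))]))
E
```

```text
{'K': array([[484.36929749,   0.        , 286.92639938],
       [  0.        , 484.36929749, 215.18551735],
       [  0.        ,   0.        ,   1.        ]]), 'origin': array([ 1.06586326, -0.56183199,  0.68888017]), 'attitude': array([-0.42118687,  0.84717211,  0.28797178, -0.1482339 ])}
{'time_s': 0.1, 'joints': array([-1.90038015e-02,  4.23755159e-01,  1.63059075e+00,  4.01727185e-06,
        1.08862639e+00, -1.90190741e-02]), 'joint_velocities': array([ 8.71632778e-05,  2.56016832e-04, -1.56176842e-03,  1.43007673e-03,
        1.46720060e-03,  1.60601404e-03]), 'tau': array([ 6.49496542e-04, -5.45618248e+01, -2.74323839e+01,  6.46709581e-02,
        1.88581715e-02,  1.54216096e-06]), 'ee_pos': array([6.24610253e-01, 3.15682306e-05, 3.01994119e-01]), 'eef_rot': array([-4.98195840e-04,  7.07101873e-01,  7.07111353e-01, -4.77134841e-04]), 'wrist_force': array([-0.35186222,  0.11041381,  0.07375225]), 'moment': array([ 0.00681192,  0.0176795 , -0.02777175]), 'grasp_force': 0.0, 'width': 0.08774488374490089}
```

View pics/s0.png

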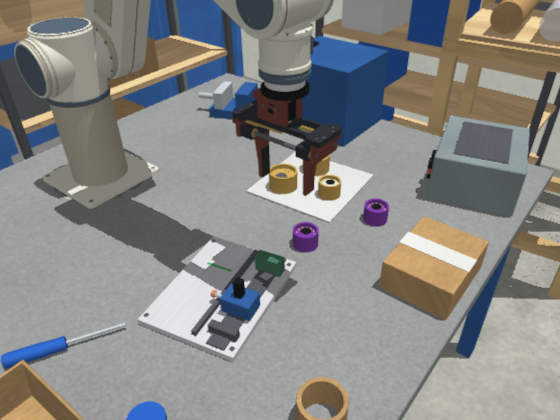

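The scene picture shows the fixture around (220,295), with its knob at (238,287) and green stop at (269,262). The foam is at (312,183). Ring candidates: white-faced small ring (330,186), plain rings (283,178) and (316,162), purple lookalikes (306,236) and (376,211), and a cardboard tube (322,403). I choose (330,186) and will check it in a crop.

```bash
python3 - <<'E'
from h import *
p=cv2.imread('pics/s0.png')
a=cv2.resize(p[140:215,240:385],None,fx=5,fy=5,interpolation=cv2.INTER_CUBIC)[:,:720]
b=cv2.resize(p[235:355,135:305],(720,225*2),interpolation=cv2.INTER_CUBIC)
b=cv2.resize(p[235:355,135:305],None,fx=4,fy=4,interpolation=cv2.INTER_CUBIC)
cv2.imwrite('pics/cA.png',a);cv2.imwrite('pics/cB.png',b)
P,ok,_=cloud('s0')
for n,u,v in [('ring',330,182),('pa',283,172),('pb',320,163),('knobtop',238,279),('bed',180,310),('stop',268,256),('foam',320,200),('table',200,240)]: print(n,P[v,u].round(4))
E
```

```text
ring [0.5325 0.2895 0.0378]
pa [0.4152 0.252  0.0413]
pb [0.47   0.3361 0.0472]
knobtop [ 0.6207 -0.1358  0.0914]
bed [ 0.5332 -0.2057  0.0146]
stop [ 0.5955 -0.0249  0.0526]
foam [0.5316 0.2495 0.0058]
table [ 0.4009 -0.0296 -0.0017]
```

View pics/cA.png

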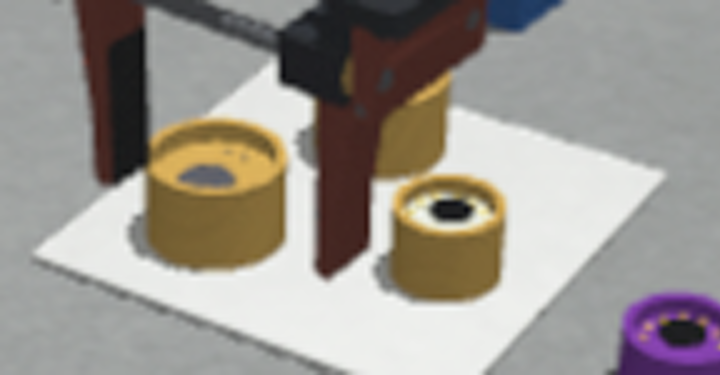

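View pics/cB.png

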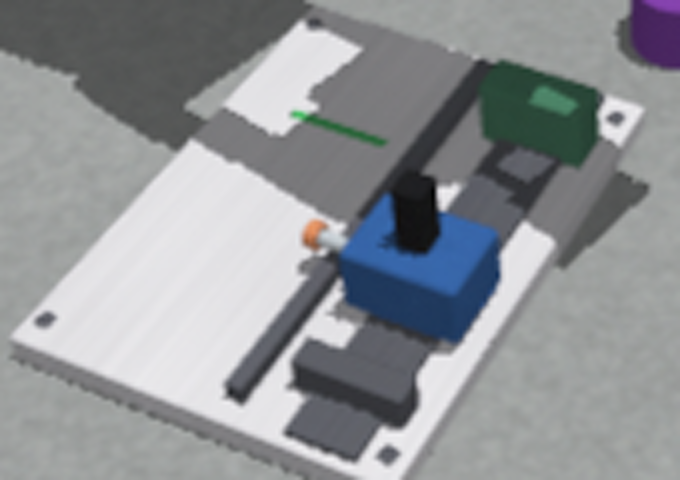

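The crops confirm the choice: the white-faced brass ring is at crop (450,235), the other two on the foam have brass faces, and the purple one is off the foam. The fixture crop shows four bed screws, the fence, the head part way along, and the green stop and green line.

```bash
python3 - <<'E'
from h import *
z=np.load('pics/s0.npz');K=z['K'];T=z['T']
def hit(u,v,h):
    r=T[:3,:3]@np.linalg.inv(K)@[u,v,1]; o=T[:3,3]; return (o+r*(h-o[2])/r[2])[:2]
S=np.array([hit(135+a/4,235+b/4,.015) for a,b in [(45,320),(314,22),(614,118),(388,455)]])
print('screws',S.round(4),'c',S.mean(0).round(4))
d=(S[1]-S[0])+(S[2]-S[3]); print('yaw of +y axis -90', np.degrees(np.arctan2(d[1],d[0]))-90)
d=(S[2]-S[1])+(S[3]-S[0]); print('yaw x', np.degrees(np.arctan2(d[1],d[0])))
for n in ['s0','d0']:
    P,ok,p=cloud(n);c=S.mean(0)
    m=ok&(np.hypot(P[...,0]-c[0],P[...,1]-c[1])<.19)&(abs(P[...,2]-.015)<.004)
    r=cv2.minAreaRect(P[m][:,:2].astype(np.float32)); print(n,'bed',r,m.sum())
    m=ok&(np.hypot(P[...,0]-c[0],P[...,1]-c[1])<.19)&(P[...,2]>.086)&(P[...,2]<.097)
    print(' knob',m.sum(),cv2.minAreaRect(P[m][:,:2].astype(np.float32)) if m.sum()>2 else 0)
    m=ok&(np.hypot(P[...,0]-c[0],P[...,1]-c[1])<.19)&(P[...,2]>.053)&(P[...,2]<.059)
    print(' head',m.sum(),cv2.minAreaRect(P[m][:,:2].astype(np.float32)) if m.sum()>2 else 0)
    for nm,x,y in [('ring',.5325,.2895),('pa',.4152,.252),('pb',.47,.336)]:
        m=ok&(np.hypot(P[...,0]-x,P[...,1]-y)<.06)&(P[...,2]>.01)&(P[...,2]<.06)
        hs=p[...,0].astype(int)<p[...,2]*0.7
        mm=m&hs&(P[...,2]>.02)
        if mm.sum()<20: continue
        print(' ',nm,mm.sum(),cv2.minEnclosingCircle(P[mm][:,:2].astype(np.float32)),np.percentile(P[mm][:,2],98))
E
```

```text
screws [[ 0.4935 -0.2516]
 [ 0.4415 -0.0259]
 [ 0.6175  0.0122]
 [ 0.669  -0.2115]] c [ 0.5554 -0.1192]
yaw of +y axis -90 12.977036790478621
yaw x 12.531812512400514
s0 bed ((0.5498294234275818, -0.13232485949993134), (0.2191583216190338, 0.28235581517219543), 12.417803764343262) 7168
 knob 83 ((0.623379111289978, -0.13985811173915863), (0.016245881095528603, 0.017275823280215263), 11.775256156921387)
 head 479 ((0.6119252443313599, -0.09047407656908035), (0.05985139310359955, 0.1486423909664154), 12.922260284423828)
  ring 326 ((0.5349696278572083, 0.28235578536987305), 0.0306509118527174) 0.04770338969226201
  pa 592 ((0.4221538305282593, 0.24151712656021118), 0.04023537039756775) 0.05349560985735782
  pb 162 ((0.4882650375366211, 0.3352851867675781), 0.04971900209784508) 0.05225228019245815
d0 bed ((0.5511361956596375, -0.13211004436016083), (0.21849235892295837, 0.2815861403942108), 12.867116928100586) 11703
 knob 91 ((0.6240004301071167, -0.14004504680633545), (0.016291514039039612, 0.016168193891644478), 13.951248168945312)
 head 550 ((0.6113430857658386, -0.08881217241287231), (0.060185451060533524, 0.14950145781040192), 13.656315803527832)
  ring 429 ((0.5376181602478027, 0.2819845974445343), 0.030417634174227715) 0.04719326918316814
  pa 1045 ((0.4231325387954712, 0.24178074300289154), 0.038250911980867386) 0.05318184942033838
  pb 715 ((0.46982893347740173, 0.33620068430900574), 0.059811320155858994) 0.05357292004994718
```

View pics/d0.png

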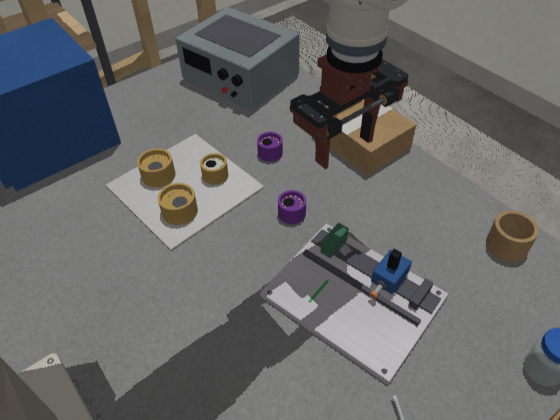

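The side view (d0) agrees: white-faced ring at (214,166), plain rings at (157,168) and (177,203), head at (391,268). Fixture yaw is about 12.9°, with its origin near (0.565, -0.117). The head stands about 0.025 along its slide, so it has about 85 mm to go. Next I align the gripper with the fixture's y axis above the knob.

Request:
arm_command(
  commands=[0,-0.058,-0.02,0,0,-0.0268,0,-0.058,-0.02,0,0,-0.0268,0,-0.058,-0.02,0,0,-0.0268,0,-0.058,-0.02,0,0,-0.0268,0,-0.058,-0.02,0,0,-0.0268,0,-0.058,-0.02,0,0,-0.0268,0,-0.058,-0.02,0,0,-0.0268,0,-0.058,-0.02,0,0,-0.0268,0,0,0,0,0,0,0,0,0,0,0,0],
  claw=1,
)

```text
time_s: 1.35
ee_pos: [0.6249, -0.1388, 0.2546]
eef_rot: [-0.0, 0.994, 0.113, -0.0]
wrist_force: [-0.4, 0.3, -0.0]
width: 0.0878
grasp_force: 0.0
```

```bash
python3 - <<'E'
from h import *
s=robot.state();p,d=grab('wrist','w0')
print(s['ee_pos'],rot(s['eef_rot']).round(4).tolist())
P,ok,_=cloud('w0')
m=ok&(np.hypot(P[...,0]-.62,P[...,1]+.14)<.05)&(P[...,2]>.086)&(P[...,2]<.097)
print(m.sum(),cv2.minAreaRect(P[m][:,:2].astype(np.float32)),s['joints'])
P,ok,q=cloud('d0')
for (x,y,r) in [(.4231,.2418,.0402),(.47,.336,.05),(.536,.282,.04)]:
    m=ok&(np.hypot(P[...,0]-x,P[...,1]-y)<.05)&(P[...,2]>.0)
    zt=np.percentile(P[m][:,2],98);k=m&(P[...,2]>zt-.005);
    print(cv2.minEnclosingCircle(P[k][:,:2].astype(np.float32)),zt)
E
```

```text
[ 0.62492235 -0.13877586  0.2546133 ] [[0.9744, 0.2249, -0.0003], [0.2249, -0.9744, 0.0003], [-0.0003, -0.0003, -1.0]]
538 ((0.6238515377044678, -0.13811220228672028), (0.016677286475896835, 0.015285797417163849), 12.662867546081543) [-2.37178688e-01  4.99566167e-01  1.62904668e+00  2.14170491e-04
  1.01336147e+00  1.10670843e+00]
((0.4232674241065979, 0.2421923577785492), 0.037840407341718674) 0.05280877257387858
((0.44695761799812317, 0.35603034496307373), 0.03584527596831322) 0.05253286316413297
((0.5358330011367798, 0.2837184965610504), 0.029908301308751106) 0.046521976356443034
```

View pics/w0.png

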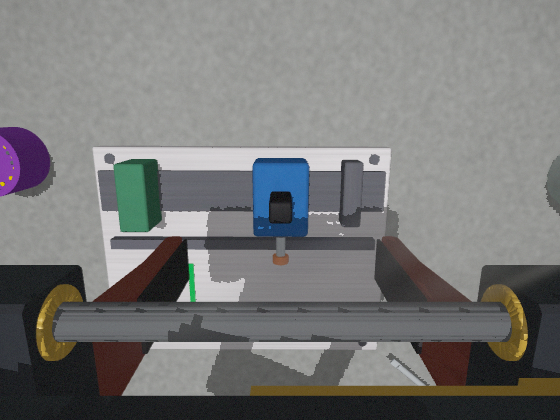

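The wrist view shows the blue head at (281,197) with the fixture square in the picture, so the yaw is right. The knob top at (281,207) lies under the grip. I go down and grip the knob.

Request:
arm_command(
  commands=[-0.001,0,-0.095,0,0,0,-0.001,0,-0.095,0,0,0,-0.001,0,-0.095,0,0,0,0,0,-0.095,0,0,0,0,0,0,0,0,0,0,0,0,0,0,0],
)

```text
time_s: 2.15
ee_pos: [0.6248, -0.1389, 0.1417]
eef_rot: [0.0, 0.994, 0.112, 0.001]
wrist_force: [0.6, 1.1, 0.3]
width: 0.0879
grasp_force: 0.0
```

Request:
arm_command(
  commands=[0,0,0,0,0,0,0,0,0,0,0,0,0,0,0,0,0,0,0,0,0,0,0,0,0,0,0,0,0,0,0,0,0,0,0,0,0,0,0,0,0,0,0,0,0,0,0,0],
  claw=-1,
  force=15,
)

```text
time_s: 3.15
ee_pos: [0.624, -0.139, 0.1406]
eef_rot: [-0.0, 0.994, 0.112, -0.0]
wrist_force: [-0.1, 1.5, -0.1]
width: 0.0159
grasp_force: 15.0
```

Request:
arm_command(
  commands=[-0.0075,0.0325,0,0,0,0,-0.0075,0.0325,0,0,0,0,-0.0075,0.0325,0,0,0,0,-0.0075,0.0325,0,0,0,0,-0.0075,0.0325,0,0,0,0,-0.0075,0.0325,0,0,0,0,-0.0075,0.0325,0,0,0,0,-0.0075,0.0325,0,0,0,0,0,0,0,0,0,0,0,0,0,0,0,0],
)

```text
time_s: 4.4
ee_pos: [0.6061, -0.0602, 0.1406]
eef_rot: [-0.001, 0.994, 0.112, -0.0]
wrist_force: [2.3, 4.4, -5.0]
width: 0.0155
grasp_force: 15.0
```

Request:
arm_command(
  commands=[-0.0015,0.0065,0,0,0,0,-0.0015,0.0065,0,0,0,0,0,0,0,0,0,0],
)

```text
time_s: 4.78
ee_pos: [0.6054, -0.0573, 0.1406]
eef_rot: [0.0, 0.994, 0.111, 0.0]
wrist_force: [5.2, -0.9, -7.8]
width: 0.0161
grasp_force: 15.0
```

Request:
arm_command(
  commands=[-0.0015,0.0065,0,0,0,0,0,0,0,0,0,0],
)

```text
time_s: 5.03
ee_pos: [0.6051, -0.0561, 0.1406]
eef_rot: [0.001, 0.994, 0.112, 0.0]
wrist_force: [5.7, -5.1, -8.2]
width: 0.0162
grasp_force: 15.0
```

Request:
arm_command(
  commands=[-0.0015,0.0065,0,0,0,0,-0.0015,0.0065,0,0,0,0,0,0,0,0,0,0,0,0,0,0,0,0],
)

```text
time_s: 5.52
ee_pos: [0.6049, -0.0556, 0.1406]
eef_rot: [0.003, 0.994, 0.112, 0.001]
wrist_force: [7.6, -24.0, -12.4]
width: 0.0156
grasp_force: 15.0
```

```bash
python3 - <<'E'
from h import *
p,d=grab('wrist','w1')
cv2.imwrite('pics/w1c.png',cv2.resize(p[90:330,80:400],None,fx=2,fy=2))
E
```

```text
(no output)
```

View pics/w1c.png

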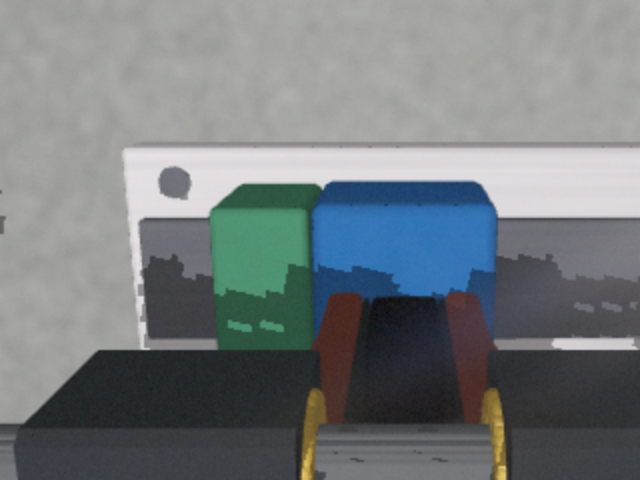

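The crop shows the blue head touching the green stop at (318,270), with about 24 N on it. I relax the push, open and lift.

Request:
arm_command(
  commands=[0.0015,-0.0055,0,0,0,0,0,0,0,0,0,0],
)

```text
time_s: 5.82
ee_pos: [0.605, -0.0559, 0.1406]
eef_rot: [0.002, 0.994, 0.112, 0.001]
wrist_force: [6.1, -15.6, -10.7]
width: 0.0159
grasp_force: 15.0
```

Request:
arm_command(
  commands=[0,0,0,0,0,0,0,0,0,0,0,0,0,0,0,0,0,0,0,0,0,0,0,0,0,0,0,0,0,0,0,0,0,0,0,0,0,0,0,0,0,0],
  claw=1,
)

```text
time_s: 6.7
ee_pos: [0.6043, -0.053, 0.1407]
eef_rot: [-0.0, 0.994, 0.112, -0.0]
wrist_force: [0.7, -0.7, 0.0]
width: 0.0824
grasp_force: 0.0
```

Request:
arm_command(
  commands=[0,0,0.1,0,0,0,0,0,0.1,0,0,0,0,0,0.1,0,0,0,-0.02,0.12,0.05,0,0,0,-0.02,0.12,0,0,0,0,-0.02,0.12,0,0,0,0,-0.02,0.12,0,0,0,0,-0.02,0.12,0,0,0,0,-0.02,0.12,0,0,0,0,-0.02,0.12,0,0,0,0,-0.02,0.12,0,0,0,0,-0.02,0.08,0,0,0,0,0,0,0,0,0,0,0,0,0,0,0,0],
)

```text
time_s: 8.45
ee_pos: [0.5503, 0.2584, 0.2456]
eef_rot: [0.0, 0.994, 0.112, -0.0]
wrist_force: [-0.1, 0.1, -0.0]
width: 0.0878
grasp_force: 0.0
```

```bash
python3 - <<'E'
from h import *
s=robot.state();print(s['ee_pos'],s['joints'])
p,d=grab('wrist','w2');P,ok,_=cloud('w2')
zt=.046
m=ok&(np.hypot(P[...,0]-.536,P[...,1]-.283)<.045)&(P[...,2]>.0415)&(P[...,2]<.051)
print('ring w',m.sum(),cv2.minEnclosingCircle(P[m][:,:2].astype(np.float32)),np.median(P[m][:,2]))
P,ok,p=cloud('w2')
grab('side','d2');P,ok,_=cloud('d2')
m=ok&(np.hypot(P[...,0]-.61,P[...,1]+.06)<.06)&(P[...,2]>.086)&(P[...,2]<.097)
print('knob',m.sum(),cv2.minAreaRect(P[m][:,:2].astype(np.float32)))
E
```

```text
[0.55027168 0.25840927 0.24556965] [ 4.19557575e-01  4.67083079e-01  1.70993613e+00 -3.15027036e-04
  9.64924470e-01  1.76670344e+00]
ring w 1428 ((0.535019040107727, 0.28452423214912415), 0.028372343629598618) 0.04594824423077426
knob 80 ((0.605092465877533, -0.05841584503650665), (0.016578326001763344, 0.016795892268419266), 7.705070972442627)
```

View pics/w2.png

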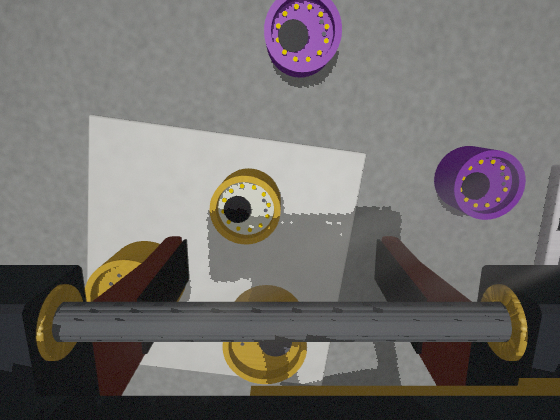

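The wrist view shows the white-faced ring at (246,207), with the purple lookalikes at (302,35) and (485,182) and the plain rings at (120,285) and (265,345), clear of the fingers' path. I descend and grip.

Request:
arm_command(
  commands=[-0.025,0.043,-0.03,0,0,0,-0.025,0.043,-0.05,0,0,0,0,0,-0.108,0,0,0,0,0,-0.108,0,0,0,0,0,-0.108,0,0,0,0,0,-0.108,0,0,0,0,0,0,0,0,0,0,0,0,0,0,0],
)

```text
time_s: 9.55
ee_pos: [0.535, 0.2851, 0.0923]
eef_rot: [0.0, 0.994, 0.112, -0.0]
wrist_force: [-0.1, 0.9, 0.1]
width: 0.088
grasp_force: 0.0
```

Request:
arm_command(
  commands=[0,0,0,0,0,0,0,0,0,0,0,0,0,0,0,0,0,0,0,0,0,0,0,0,0,0,0,0,0,0,0,0,0,0,0,0],
  claw=-1,
  force=35,
)

```text
time_s: 10.3
ee_pos: [0.5355, 0.2848, 0.0925]
eef_rot: [-0.0, 0.994, 0.112, 0.0]
wrist_force: [-0.6, -0.2, 5.1]
width: 0.0555
grasp_force: 35.0
```

Request:
arm_command(
  commands=[0,0,0.05,0,0,0,0,0,0.1,0,0,0,0,0,0.1,0,0,0,0,0,0.05,0,0,0,0,0,0,0,0,0,0,0,0,0,0,0],
)

```text
time_s: 11.05
ee_pos: [0.5347, 0.2844, 0.1811]
eef_rot: [0.0, 0.994, 0.112, -0.001]
wrist_force: [0.1, -0.2, -1.7]
width: 0.0552
grasp_force: 35.0
```

Request:
arm_command(
  commands=[-0.0113,-0.05,0,0,0,0,-0.0113,-0.12,0,0,0,0,-0.0113,-0.14,0,0,0,0,-0.0113,-0.14,0,0,0,0,-0.0113,-0.14,0,0,0,0,-0.0113,-0.14,0,0,0,0,-0.0113,-0.14,0,0,0,0,-0.0113,-0.14,0,0,0,0,-0.0113,-0.12,0,0,0,0,-0.0113,-0.0833,0,0,0,0,0,0,-0.06,0,0,0,0,0,-0.08,0,0,0,0,0,-0.06,0,0,0,0,0,-0.03,0,0,0,0,0,0,0,0,0,0,0,0,0,0,0],
)

```text
time_s: 13.05
ee_pos: [0.5016, -0.0794, 0.1135]
eef_rot: [0.0, 0.994, 0.112, 0.0]
wrist_force: [-0.6, 0.6, -2.2]
width: 0.0554
grasp_force: 35.0
```

```bash
python3 - <<'E'
from h import *
s=robot.state();print(s['ee_pos'],s['wrist_force'])
a,_=grab('scene','s3');b,_=grab('side','d3');grab('wrist','w3')
A=cv2.resize(a[200:340,140:320],(600,467));B=cv2.resize(b[190:350,240:460],(600,436))
cv2.imwrite('pics/c3.png',cv2.resize(np.vstack([A,B]),None,fx=.66,fy=.66))
E
```

```text
[ 0.50157926 -0.07937437  0.11350266] [-0.60071136  0.60656664 -2.18615792]
```

View pics/c3.png

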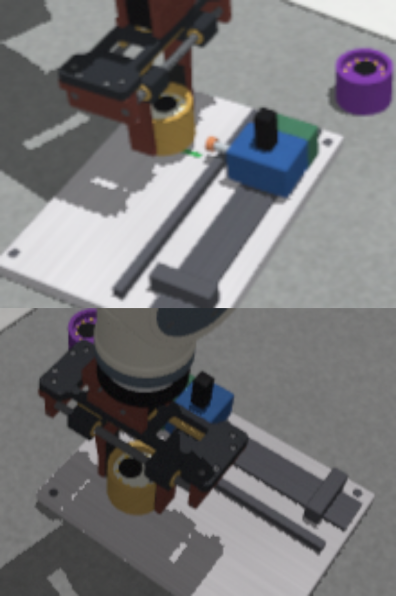

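The views show the ring upright in the grip over the bed at the green line, in front of the copper tip at (212,143), with the head against the stop. I lower it onto the bed.

Request:
arm_command(
  commands=[0,0,-0.02,0,0,0,0,0,-0.012,0,0,0,0,0,0,0,0,0,0,0,0,0,0,0],
)

```text
time_s: 13.7
ee_pos: [0.5014, -0.0793, 0.1034]
eef_rot: [-0.0, 0.994, 0.112, -0.0]
wrist_force: [-0.2, 0.7, -2.4]
width: 0.0557
grasp_force: 35.0
```

Request:
arm_command(
  commands=[0,0,-0.004,0,0,0,0,0,0,0,0,0,0,0,0,0,0,0],
)

```text
time_s: 14.08
ee_pos: [0.5014, -0.0793, 0.1023]
eef_rot: [0.0, 0.994, 0.112, 0.0]
wrist_force: [0.4, -0.5, -2.2]
width: 0.0556
grasp_force: 35.0
```

Request:
arm_command(
  commands=[0,0,-0.003,0,0,0,0,0,0,0,0,0,0,0,0,0,0,0],
)

```text
time_s: 14.45
ee_pos: [0.5015, -0.0793, 0.1015]
eef_rot: [0.0, 0.994, 0.112, 0.0]
wrist_force: [-0.1, -0.7, 0.8]
width: 0.0552
grasp_force: 35.0
```

Request:
arm_command(
  commands=[0.013,0.003,0,0,0,0,0.013,0.003,0,0,0,0,0.013,0.003,0,0,0,0,0.013,0.003,0,0,0,0,0,0,0,0,0,0,0,0,0,0,0,0],
)

```text
time_s: 15.2
ee_pos: [0.5161, -0.0755, 0.1015]
eef_rot: [-0.0, 0.994, 0.112, -0.001]
wrist_force: [-5.4, -0.8, 5.6]
width: 0.0553
grasp_force: 35.0
```

Request:
arm_command(
  commands=[0.0065,0.0015,0,0,0,0,0.0065,0.0015,0,0,0,0,0.0065,0.0015,0,0,0,0,0,0,0,0,0,0,0,0,0,0,0,0],
)

```text
time_s: 15.82
ee_pos: [0.5201, -0.0745, 0.1015]
eef_rot: [-0.0, 0.994, 0.112, -0.003]
wrist_force: [-10.3, -3.7, 13.3]
width: 0.0554
grasp_force: 35.0
```

Request:
arm_command(
  commands=[0.0065,0.0015,0,0,0,0,0,0,0,0,0,0,0,0,0,0,0,0],
)

```text
time_s: 16.2
ee_pos: [0.5212, -0.0742, 0.1015]
eef_rot: [-0.001, 0.994, 0.112, -0.004]
wrist_force: [-14.6, -4.9, 16.9]
width: 0.0556
grasp_force: 35.0
```

Request:
arm_command(
  commands=[0.0033,0.0008,0,0,0,0,0,0,0,0,0,0,0,0,0,0,0,0],
)

```text
time_s: 16.58
ee_pos: [0.5216, -0.074, 0.1015]
eef_rot: [-0.001, 0.994, 0.112, -0.005]
wrist_force: [-16.5, -6.0, 18.9]
width: 0.0555
grasp_force: 35.0
```

The vertical force is building because the ring drags on the bed. A ring 1–2 mm up is within the limits, so I unload it slightly and check its tilt.

Request:
arm_command(
  commands=[-0.0065,-0.0015,0,0,0,0,0,0,0.004,0,0,0,0,0,0.002,0,0,0,0,0,0,0,0,0,0,0,0,0,0,0],
)

```text
time_s: 17.2
ee_pos: [0.5231, -0.0738, 0.1027]
eef_rot: [-0.0, 0.994, 0.112, -0.001]
wrist_force: [-5.3, -0.5, -5.2]
width: 0.0554
grasp_force: 35.0
```

```bash
cat > tilt.py <<'E'
from h import *
import sys
t=sys.argv[1]
s=robot.state();c=np.array(s['ee_pos'][:2]);print(s['ee_pos'],s['wrist_force'],s['moment'])
for n in ['scene','side','wrist']:
    grab(n,n+t);P,ok,p=cloud(n+t)
    m=ok&(np.hypot(P[...,0]-c[0],P[...,1]-c[1])<.031)&(P[...,2]>.037)&(P[...,2]<.062)
    q=p.astype(int)
    br=m&(q[...,2]>q[...,0]+60)&(P[...,2]>.052); wh=m&(q.min(-1)>150)&(P[...,2]<.05)
    for nm,k in [('rim',br),('floor',wh)]:
        if k.sum()<30: print(n,nm,k.sum());continue
        X=P[k];A=np.c_[X[:,:2]-c,np.ones(len(X))];w=np.linalg.lstsq(A,X[:,2],rcond=None)[0]
        print(n,nm,k.sum(),'slope x,y',w[:2].round(3),'h',w[2].round(4),cv2.minEnclosingCircle(X[:,:2].astype(np.float32)))
E
python3 tilt.py 4
```

```text
[ 0.52311951 -0.07384265  0.10267025] [-5.26739865 -0.46253399 -5.19259139] [0.03491071 1.03057914 0.06039003]
scene rim 84 slope x,y [0.06 0.02] h 0.054 ((0.5274375081062317, -0.0733906626701355), 0.0273557398468256)
scene floor 8
side rim 25
side floor 0
wrist rim 4027 slope x,y [-0.013 -0.004] h 0.0561 ((0.5229743123054504, -0.07441459596157074), 0.02859240025281906)
wrist floor 561 slope x,y [0.034 0.003] h 0.0468 ((0.5366472005844116, -0.07121329754590988), 0.015565401874482632)
```

Off the bed the forces match the spring at about 4 mm of plunger travel, and the ring's tilt is about 1° or less. I carry on pressing.

Request:
arm_command(
  commands=[0.0065,0.0015,0,0,0,0,0,0,0,0,0,0,0.0033,0.0007,0,0,0,0,0,0,0,0,0,0,0,0,0,0,0,0],
)

```text
time_s: 17.98
ee_pos: [0.5257, -0.0733, 0.1026]
eef_rot: [-0.0, 0.994, 0.112, -0.001]
wrist_force: [-6.7, -0.8, -4.0]
width: 0.0555
grasp_force: 35.0
```

Request:
arm_command(
  commands=[0.0033,0.0008,0,0,0,0,0,0,0,0,0,0,0,0,0,0,0,0],
)

```text
time_s: 18.35
ee_pos: [0.5265, -0.0731, 0.1026]
eef_rot: [-0.0, 0.994, 0.112, -0.002]
wrist_force: [-7.9, -0.9, -4.2]
width: 0.0558
grasp_force: 35.0
```

Request:
arm_command(
  commands=[0.0033,0.0008,0,0,0,0,0,0,0,0,0,0,0,0,0,0,0,0],
)

```text
time_s: 18.73
ee_pos: [0.5274, -0.0729, 0.1026]
eef_rot: [-0.0, 0.994, 0.112, -0.002]
wrist_force: [-7.0, -1.6, -3.0]
width: 0.0558
grasp_force: 35.0
```

Request:
arm_command(
  commands=[0.0033,0.0008,0,0,0,0,0,0,0,0,0,0,0,0,0,0,0,0],
)

```text
time_s: 19.1
ee_pos: [0.5278, -0.0727, 0.1026]
eef_rot: [-0.0, 0.994, 0.112, -0.002]
wrist_force: [-10.1, -3.8, -1.9]
width: 0.0555
grasp_force: 35.0
```

Request:
arm_command(
  commands=[0.0033,0.0008,0,0,0,0,0,0,0,0,0,0,0,0,0,0,0,0],
)

```text
time_s: 19.48
ee_pos: [0.528, -0.0727, 0.1025]
eef_rot: [-0.0, 0.994, 0.112, -0.003]
wrist_force: [-12.2, -5.9, 0.4]
width: 0.0556
grasp_force: 35.0
```

Request:
arm_command(
  commands=[0.0033,0.0008,0,0,0,0,0,0,0,0,0,0,0,0,0,0,0,0],
)

```text
time_s: 19.85
ee_pos: [0.5282, -0.0727, 0.1025]
eef_rot: [-0.0, 0.994, 0.112, -0.004]
wrist_force: [-16.7, -7.1, 3.8]
width: 0.0553
grasp_force: 35.0
```

The motion stopped with the force rising sharply: about 18 N against roughly 8 N of spring, so the ring is on the fence. Checking the tilt and the head before handing in.

```bash
python3 tilt.py 5; python3 - <<'E'
from h import *
P,ok,_=cloud('side5')
for n in ['scene5','side5']:
    P,ok,_=cloud(n)
    m=ok&(np.hypot(P[...,0]-.605,P[...,1]+.057)<.02)&(P[...,2]>.086)&(P[...,2]<.097)
    if m.sum()>5: print('knob',m.sum(),cv2.minAreaRect(P[m][:,:2].astype(np.float32)))
a=cv2.imread('pics/scene5.png');b=cv2.imread('pics/wrist5.png')
cv2.imwrite('pics/c5.png',np.hstack([cv2.resize(a[210:330,180:300],(400,400)),cv2.resize(b,(400,400))]))
E
```

```text
[ 0.52822398 -0.07266202  0.10253597] [-16.69424024  -7.13163508   3.76378284] [-1.21181912  2.64820445 -0.13009395]
scene rim 90 slope x,y [-0.005  0.002] h 0.055 ((0.5322229862213135, -0.0716579407453537), 0.02780328318476677)
scene floor 3
side rim 28
side floor 0
wrist rim 4043 slope x,y [-0.012 -0.002] h 0.056 ((0.5274301767349243, -0.0729137733578682), 0.0286027230322361)
wrist floor 457 slope x,y [0.041 0.012] h 0.0465 ((0.5417248606681824, -0.06964107602834702), 0.014214061200618744)
knob 69 ((0.6053016185760498, -0.05870571732521057), (0.015476161614060402, 0.017625117674469948), 12.586812019348145)
knob 60 ((0.6053138971328735, -0.060384977608919144), (0.016183482483029366, 0.011145953088998795), 9.062679290771484)
```

View pics/c5.png

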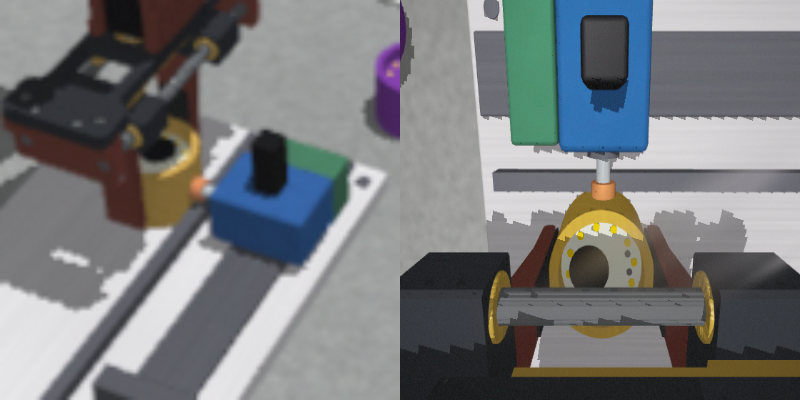

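The scene half shows the ring upright, against the copper nose at (198,187) and over the fence. In the wrist half the blue head lies beside the green stop at (557,75). A numeric check of the gap:

```bash
python3 - <<'E'
from h import *
a=np.radians(12.95);F=np.array([[np.cos(a),np.sin(a)],[-np.sin(a),np.cos(a)]])
for n in ['w1','wrist5','scene5']:
    P,ok,p=cloud(n);f=(P[...,:2]-[.5655,-.116])@F.T;q=p.astype(int)
    reg=ok&(f[...,0]>.03)&(f[...,0]<.075)&(f[...,1]>0)&(f[...,1]<.12)
    b=reg&(q[...,0]>q[...,2]+50)&(abs(P[...,2]-.056)<.003)
    g=reg&(q[...,1]>q[...,2]+20)&(q[...,1]>q[...,0]+10)&(abs(P[...,2]-.051)<.003)
    for nm,m in(('blue',b),('green',g)): print(n,nm,m.sum(),np.percentile(f[m][:,1],[1,99]).round(4) if m.sum() else 0)
E
```

```text
w1 blue 2920 [0.028  0.0708]
w1 green 2913 [0.0723 0.0955]
wrist5 blue 12903 [0.0281 0.0706]
wrist5 green 9522 [0.0723 0.0954]
scene5 blue 268 [0.025  0.0678]
scene5 green 103 [0.0758 0.0953]
```

The blue-to-green gap is the same as when the head was held hard against its stop. The ring is pressed home and upright, so I hand in.

```bash
python3 -c "
from cell import robot
s=robot.state();print(s['wrist_force'],s['ee_pos'],s['time_s']);print(robot.hand_in())"
```

```text
[-15.96746684  -6.53569603   3.4939421 ] [ 0.52818848 -0.072653    0.10251081] 20.0
the job is handed in; nothing more can be done
None
```

I handed the job in at about 20 s, without a verdict shown: the head is at its green stop, and the white-faced ring is held upright about 1 mm above the bed, pressed through the plunger onto the fence at about 17 N, with the plain rings never touched.

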